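# Press-test alarm push-button stations and set aside the stiff one

### The arm

A 6-joint arm with a two-finger parallel gripper is mounted at the origin on the work surface. World frame = base frame: x ahead of the robot, y to its left, z up, the work surface at z = 0. Lengths are in m, angles in degrees, forces in N, time in s.
With the tool pointing down it reaches from about 0.35 to 0.875 m from the base axis. Payload 4.2 kg.
Tool frame: the origin (TCP) lies on the centre line of the jaws, within the pads' length; the fingertips stand 17 mm ahead of it and the grasp point (between the pads) lies 2 mm behind it; z points along the fingers, y is the direction in which the jaws open and shut (so a half turn about z gives the same grasp; the last joint's range is limited). The gripper opens to 87 mm and grips with 3 to 60 N. Pads are 19 mm wide; open, the fingers measure 117 mm over their backs; the gripper's body (75 mm by 190 mm) begins 51 mm behind the grasp point.
Start: joints at [82.712, 22.042, 0.453, 0, -68.411, -14.817], TCP at [0.235, 0.579, 0.201] pointing down, gripper open.
Joint ranges: [-179.83, 179.83], [-69.29, 118.12], [-61.27, 80.66], [-181.25, 117.63], [-171.15, -9.14], [-177.46, 177.46]. Speed limits (degrees/s): [159.86, 159.86, 180, 180, 180, 180].

### API

Orientations are given as a 3x3 rotation matrix whose columns are the frame's x, y, z axes.
In Python, from station import * gives the robot as it stands.
- The arm moves only by the tool play_rows, never from a script. Its argument "targets" is a list that holds one entry, the list of rows, each a list of 5 numbers: the closure, from 0 (fully open) to 1 (shut), then the shift along the world's x, y, z in m, then the turn about the world's z in rad. In form: [[[gripper, x, y, z, twist], ...]]. A call has 1 to 5 rows; each row is the pose to reach, as a shift and turn from the pose commanded when the call began; what a row does not reach only later rows make up. A row lasts 1/12 s, in which the tool goes at most 41.7 mm and 7.16 degrees, less where a joint would pass 70% of its speed; a pose out of reach is approached as far as the arm can. A call with a gripper value outside its range is refused whole. The fingers move at their own pace and stop on an object; the grip force is fixed at half the most. Time passes only in rows, so rows that repeat a pose let the fingers close. It gives the time, the measured TCP pose, the force and the opening at its end, in the units of the state.
- sense(): the state, without advancing time (a new reading comes with each control period).
- capture(name): name is "side" or "top" or "wrist"; returns the picture (480x640x3 uint8, blue, green, red); there is no depth.
- get_calibration(name): a dict with "camera_matrix" (3x3 intrinsics, pixels), "T" (4x4, takes a point from camera to world coordinates). Camera axes: x right, y up, looking along -z (the intrinsics and any distortion apply to the point x, -y, -z); pixel columns grow to the right and rows downward; lengths in m; the calibration is good to about 2 mm. A picture is of the moment at which its call begins: read the wrist's pose just before it. get_calibration takes no time and is no camera call; for the wrist camera it gives the pose at the moment of the call.
- finish_job(): hands the job in, once; it reports no verdict.
The state is a dict: "time_s": time; "joints": joint angles; "joint_velocities": joint speeds; "effort": joint torques, N m; "tcp_pos": TCP position; "ee_rot": TCP orientation; "wrist_force": force on the tool from outside, world axes, zero at the start; "moment": the same for the moment, N m; "gripper_width": opening from 0.0 (shut) to 1.0 (fully open).
Only numpy, scipy, OpenCV 4.12 (cv2) and the standard library are available. Lean on these libraries where they do the work, as an engineer would, in place of code of your own. Each camera call takes 0.05 s, during which the arm holds its last target. There are 200 camera calls.

### The job

Check the three returned alarm push-button stations on the mat: push every key straight in until it clicks and stays in, feeling how hard it goes and without forcing it against its stop. When all three have clicked, take the one whose key went in much stiffer than the other two and lay it flat, key upward, in the rejects tray without dropping it. Leave the two good stations on the mat with their keys in, and leave everything else where it is.

Things in the scene. Friction and masses are not known exactly. Their poses are not given: they have to be found in the camera images.
- unit_a: one of three outwardly identical alarm push-button stations, in any order; two have normal springs, one a stiff one: only feel tells. Light grey box 92 (its x) x 40 (its y) x 30 mm tall, 0.1 to 0.16 kg, loose on the mat, key upward; origin: centre of its underside. On its top the key, 14 mm from the middle towards +x, in a steel bezel ring 31 mm across, 2.5 mm high; a flat brass reset lock 24 mm towards -x
- cap_a: round black key of unit_a, 22 mm across; its point lies on the key's axis, 9 mm below the face you press (30 mm above the box's underside when out). Pushed straight down: force peaks 1 to 2 mm in (about 3.5 N normal, 10 N stiff), then falls; at 3.4 mm it clicks, jumps in to its rigid stop at about 5.2 mm and stays there. Short of the click it springs back out. Over 18 N, soon reached on the stop, cracks it
- key_a (a joint): travel of that key in m: 0 out; clicked in and resting on its stop about 0.0052, or some 0.0004 less with the stiff spring, whose thicker wire goes solid sooner (the reading is too noisy to tell them apart or to tell a click by)
- unit_b: one of three outwardly identical alarm push-button stations, in any order; two have normal springs, one a stiff one: only feel tells. Light grey box 92 (its x) x 40 (its y) x 30 mm tall, 0.1 to 0.16 kg, loose on the mat, key upward; origin: centre of its underside. On its top the key, 14 mm from the middle towards +x, in a steel bezel ring 31 mm across, 2.5 mm high; a flat brass reset lock 24 mm towards -x
- cap_b: round black key of unit_b, 22 mm across; its point lies on the key's axis, 9 mm below the face you press (30 mm above the box's underside when out). Pushed straight down: force peaks 1 to 2 mm in (about 3.5 N normal, 10 N stiff), then falls; at 3.4 mm it clicks, jumps in to its rigid stop at about 5.2 mm and stays there. Short of the click it springs back out. Over 18 N, soon reached on the stop, cracks it
- key_b (a joint): travel of that key in m: 0 out; clicked in and resting on its stop about 0.0052, or some 0.0004 less with the stiff spring, whose thicker wire goes solid sooner (the reading is too noisy to tell them apart or to tell a click by)
- unit_c: one of three outwardly identical alarm push-button stations, in any order; two have normal springs, one a stiff one: only feel tells. Light grey box 92 (its x) x 40 (its y) x 30 mm tall, 0.1 to 0.16 kg, loose on the mat, key upward; origin: centre of its underside. On its top the key, 14 mm from the middle towards +x, in a steel bezel ring 31 mm across, 2.5 mm high; a flat brass reset lock 24 mm towards -x
- cap_c: round black key of unit_c, 22 mm across; its point lies on the key's axis, 9 mm below the face you press (30 mm above the box's underside when out). Pushed straight down: force peaks 1 to 2 mm in (about 3.5 N normal, 10 N stiff), then falls; at 3.4 mm it clicks, jumps in to its rigid stop at about 5.2 mm and stays there. Short of the click it springs back out. Over 18 N, soon reached on the stop, cracks it
- key_c (a joint): travel of that key in m: 0 out; clicked in and resting on its stop about 0.0052, or some 0.0004 less with the stiff spring, whose thicker wire goes solid sooner (the reading is too noisy to tell them apart or to tell a click by)
- mat: dark rubber inspection mat fixed to the counter, 170 (its x) x 400 (its y) x 4 mm thick; origin: centre of its underside. The three stations and the blank box lie on it in a row along its y, about 100 mm apart
- blank: junction box among the stations: the same 92 x 40 x 30 mm housing but a plain top with no key and no lock; loose on the mat, to be left alone; origin: centre of its underside
- tray: empty rejects tray, an open grey plastic box fixed to the counter beside the mat, on its left or right: outside 210 (its x) x 150 (its y) x 45 mm tall, walls and floor 4 mm thick; origin: centre of its underside
- parcel: kraft-paper parcel 200 x 140 x 60 mm, 1.6 kg, on the other side of the mat from the tray; to be left alone; origin: centre of its underside
- tape_roll: roll of packing tape, a ring 90 mm across and 48 mm tall lying flat beyond the mat; to be left alone; origin: centre of its underside
- marker: marker pen 128 mm long, 18 mm thick, lying beyond the mat; to be left alone; origin: on its underside near mid-length
- knife: closed safety knife 115 x 32 x 14 mm lying beyond the mat; to be left alone; origin: centre of its underside
Not all that is in view belongs to the job. Leave any orange or purple look-alike of the unit_c alone.

How it is judged (in metres and radians):
On the way:
1. all three keys have clicked and stay in, with the three stations still on the mat (value of joint each of key_a, key_b, key_c above 0.0041 m and x of unit_a in the frame of mat between -0.085 and 0.085 m and y of unit_a in the frame of mat between -0.2 and 0.2 m and z of each of unit_a, unit_b, unit_c in the frame of mat below 0.012 m and angle between each of unit_a, unit_b, unit_c's own z axis and vertical below 0.12 rad and x of unit_b in the frame of mat between -0.085 and 0.085 m and y of unit_b in the frame of mat between -0.2 and 0.2 m and x of unit_c in the frame of mat between -0.085 and 0.085 m and y of unit_c in the frame of mat between -0.2 and 0.2 m), for 0.2 s.
At the end, for the whole second after the job is handed in: All three keys stay clicked in (over 4.1 mm). The stiff station lies at rest flat on the tray's floor, key upward (within 0.12 rad), inside its walls; the two normal ones lie flat and at rest, centres on the mat; nothing else has shifted over 25 mm (value of joint each of key_a, key_b, key_c above 0.0041 m and linear speed of each of unit_a, unit_b, unit_c below 0.02 m/s and ((value of joint key_a below 0.005 m and (x of unit_a in the frame of tray between -0.1 and 0.1 m and y of unit_a in the frame of tray between -0.07 and 0.07 m and z of unit_a in the frame of tray between 0 and 0.01 m and angle between unit_a's own z axis and vertical below 0.12 rad)) or (value of joint key_a above 0.005 m and (x of unit_a in the frame of mat between -0.085 and 0.085 m and y of unit_a in the frame of mat between -0.2 and 0.2 m and z of unit_a in the frame of mat below 0.012 m and angle between unit_a's own z axis and vertical below 0.12 rad))) and ((value of joint key_b below 0.005 m and (x of unit_b in the frame of tray between -0.1 and 0.1 m and y of unit_b in the frame of tray between -0.07 and 0.07 m and z of unit_b in the frame of tray between 0 and 0.01 m and angle between unit_b's own z axis and vertical below 0.12 rad)) or (value of joint key_b above 0.005 m and (x of unit_b in the frame of mat between -0.085 and 0.085 m and y of unit_b in the frame of mat between -0.2 and 0.2 m and z of unit_b in the frame of mat below 0.012 m and angle between unit_b's own z axis and vertical below 0.12 rad))) and ((value of joint key_c below 0.005 m and (x of unit_c in the frame of tray between -0.1 and 0.1 m and y of unit_c in the frame of tray between -0.07 and 0.07 m and z of unit_c in the frame of tray between 0 and 0.01 m and angle between unit_c's own z axis and vertical below 0.12 rad)) or (value of joint key_c above 0.005 m and (x of unit_c in the frame of mat between -0.085 and 0.085 m and y of unit_c in the frame of mat between -0.2 and 0.2 m and z of unit_c in the frame of mat below 0.012 m and angle between unit_c's own z axis and vertical below 0.12 rad)))); the robot touches nothing.
It fails at once if a key is pushed with more than 18 N (contact force between anything else and cap_a above 18 N or contact force between anything else and cap_b above 18 N or contact force between anything else and cap_c above 18 N).
It fails at once if a station is dropped (falls free faster than 0.6 m/s, a drop of about 18 mm) ((linear speed of unit_a above 0.6 m/s and contact force between anything else and unit_a below 0.05 N) or (linear speed of unit_b above 0.6 m/s and contact force between anything else and unit_b below 0.05 N) or (linear speed of unit_c above 0.6 m/s and contact force between anything else and unit_c below 0.05 N)).
It fails at once if the blank box, parcel, tape roll, marker or knife is shifted by more than 25 mm (distance of any of blank, parcel, tape_roll, marker, knife from where it was at the start of the episode above 0.025 m).
It also fails if it takes over 62 s, if anything falls off the work surface, if the arm or the gripper's body presses on something with over 40 N, if the wrist force passes 120 N, or if a joint passes its speed limit or range.

## Working session

There is one attempt and no reset: what is moved stays moved. The work goes in short steps, Python scripts to look and compute and a tool call to move; the robot and the scene stay as the last step left them, time stands still between calls to the robot, and variables do not carry over. Pictures are saved under pics/ and viewed, on a budget of 10 in all, crops included, one or two more only if the job needs it, and the job is handed in when it is done.

Besides the shell and the picture viewer there is one more tool, called after ">>>" in YAML: its name, and indented under it one key for each argument. play_rows: Moves the arm, as the interface text tells. Its arguments: {"type":"object","properties":{"targets":{"type":"array","items":{"type":"array","items":{"type":"array","items":{"type":"number"}}}}},"required":["targets"]}

```bash
mkdir -p pics; ls; cat > h.py <<'E'
from station import *
import numpy as np, cv2
def proj(name,P):
    c=get_calibration(name);T=np.linalg.inv(c["T"]);p=T[:3,:3]@np.array(P,float)+T[:3,3]
    q=np.array(c["camera_matrix"])@np.array([p[0],-p[1],-p[2]]);return q[:2]/q[2]
def ray(name,u,v,z,c=None):
    c=c or get_calibration(name);T=np.array(c["T"]);K=np.array(c["camera_matrix"])
    d=np.linalg.inv(K)@[u,v,1];d=T[:3,:3]@[d[0],-d[1],-d[2]];o=T[:3,3]
    return o+d*(z-o[2])/d[2]
E
python3 - <<'E'
from h import *
s=sense();print(s['time_s'],s['tcp_pos'],s['wrist_force'],s['gripper_width'],s['ee_rot'])
for n in("top","side"):
    cv2.imwrite(f"pics/{n}0.png",capture(n));c=get_calibration(n);print(n,c.keys(),np.array(c["T"])[:3,3].round(3))
E
```

```text
pics
0.0 [0.23489282 0.57846481 0.1995513 ] [-0.05509998 -0.06312646 -0.54293384] 0.9983830698711248 [[ 9.26447427e-01 -3.76423388e-01 -7.72583724e-04]
 [-3.76424176e-01 -9.26445123e-01 -2.06714460e-03]
 [ 6.23651505e-05  2.20591999e-03 -9.99997565e-01]]
top dict_keys(['camera_matrix', 'T']) [ 0.441 -0.01   1.039]
side dict_keys(['camera_matrix', 'T']) [ 0.09  -0.896  0.888]
```

View pics/top0.png

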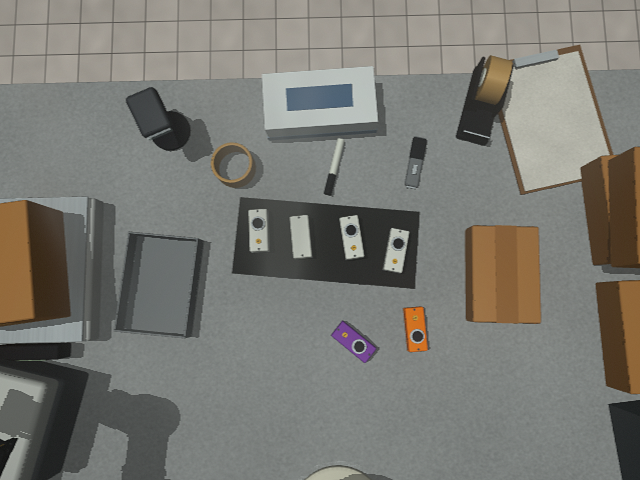

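Three stations are on the mat, with keys near (258,223), (350,223) and (398,243). The blank is at (301,236) and the tray at (162,285). I'll crop in on the mat.

```bash
python3 - <<'E'
from h import *
im=cv2.imread("pics/top0.png")
cv2.imwrite("pics/crop0.png",cv2.resize(im[190:295,230:425],None,fx=4,fy=4,interpolation=cv2.INTER_CUBIC))
for n,u,v,z in[("kL",258,223,.043),("kM",350,223,.043),("kR",398,243,.043),("tray",162,286,.0)]:print(n,ray("top",u,v,z).round(4))
E
```

```text
kL [0.605  0.1559 0.043 ]
kM [ 0.6008 -0.0393  0.043 ]
kR [ 0.556  -0.1395  0.043 ]
tray [0.4773 0.3731 0.    ]
```

View pics/crop0.png

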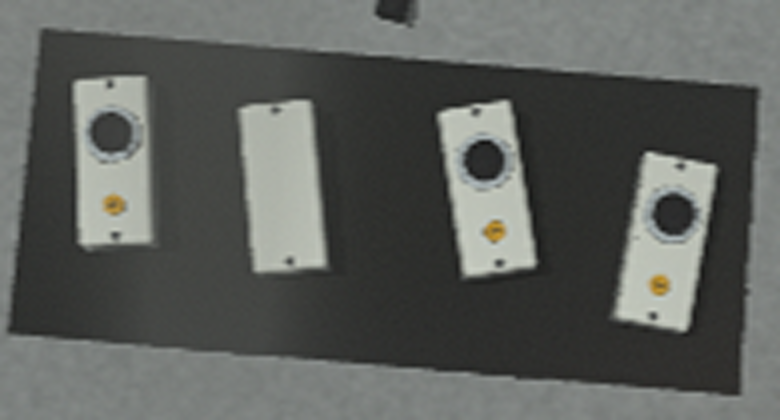

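```bash
python3 - <<'E'
from h import *
f=lambda x,y:(230+(x+.5)/4-.5,190+(y+.5)/4-.5)
for n,k,l in[("L",(112,132),(114,204)),("M",(485,160),(495,230)),("R",(673,213),(660,285))]:
    a=ray("top",*f(*k),.043);b=ray("top",*f(*l),.035);d=(a-b)[:2];print(n,a.round(4),b.round(4),np.hypot(*d).round(4),np.degrees(np.arctan2(d[1],d[0])).round(1))
E
```

```text
L [0.6058 0.1567 0.043 ] [0.5683 0.157  0.035 ] 0.0375 -0.5
M [ 0.5866 -0.0408  0.043 ] [ 0.5501 -0.0455  0.035 ] 0.0368 7.3
R [ 0.5563 -0.1392  0.043 ] [ 0.519 -0.132  0.035] 0.038 -10.9
```

>>> play_rows:
  targets:
    - [[0,0.03,-0.03,0,0.1],[0,0.06,-0.06,0,0.2],[0,0.09,-0.09,0,0.3],[1,0.12,-0.12,0,0.386],[1,0.15,-0.15,0,0.386]]

```text
time_s: 0.52
tcp_pos: [0.3832, 0.43, 0.2003]
ee_rot: [[1.0, 0.004, -0.001], [0.004, -1.0, -0.001], [-0.001, 0.001, -1.0]]
wrist_force: [0.5, 0.4, 0.1]
gripper_width: 0.919
```

>>> play_rows:
  targets:
    - [[1,0.025,-0.031,0,0],[1,0.05,-0.062,0,0],[1,0.075,-0.093,0,0],[1,0.1,-0.124,0,0],[1,0.125,-0.155,0,0]]

```text
time_s: 0.93
tcp_pos: [0.5081, 0.2749, 0.2003]
ee_rot: [[1.0, 0.0, -0.001], [0.0, -1.0, -0.0], [-0.001, 0.0, -1.0]]
wrist_force: [1.0, 0.2, -0.4]
gripper_width: 0.555
```

>>> play_rows:
  targets:
    - [[1,0.025,-0.03,-0.015,0],[1,0.05,-0.06,-0.03,0],[1,0.075,-0.09,-0.04,0],[1,0.096,-0.117,-0.05,0],[1,0.096,-0.117,-0.05,0]]

```text
time_s: 1.35
tcp_pos: [0.6045, 0.1545, 0.147]
ee_rot: [[1.0, -0.006, -0.005], [-0.006, -1.0, -0.003], [-0.005, 0.003, -1.0]]
wrist_force: [0.8, 0.2, -0.4]
gripper_width: 0.172
```

```bash
python3 - <<'E'
from h import *
s=sense();c=get_calibration("wrist");im=capture("wrist");np.save("c1.npy",c,allow_pickle=True)
cv2.imwrite("pics/w1.png",im);print(s['time_s'],s['tcp_pos'],s['wrist_force'],np.array(c["T"]).round(3),proj("wrist",[.6058,.1567,.043]),proj("wrist",s['tcp_pos']))
E
```

```text
1.35 [0.60454056 0.15447942 0.14698101] [ 0.76047627  0.21201817 -0.43882846] [[-0.007  0.954  0.298  0.686]
 [-1.    -0.007  0.001  0.155]
 [ 0.003 -0.298  0.954  0.331]
 [ 0.     0.     0.     1.   ]] [319.99684339 235.02242818] [324.31554041 284.38145818]
```

View pics/w1.png

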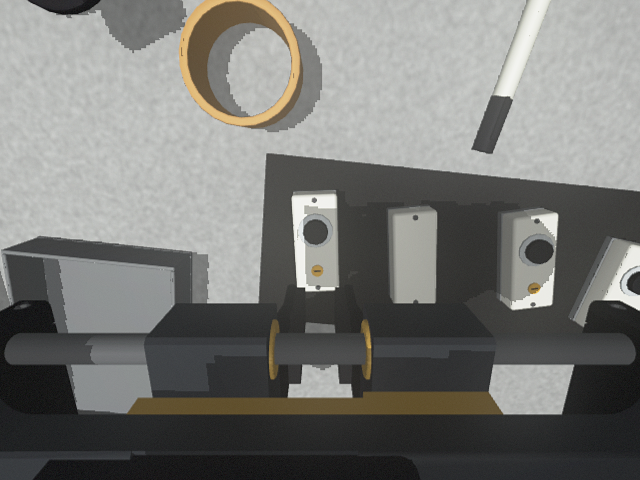

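The wrist view puts the keys at (315,231) and (539,251), and the lock at (317,271).

```bash
python3 - <<'E'
from h import *
c=np.load("c1.npy",allow_pickle=True).item()
for n,u,v,z in[("kL",315,231,.043),("lL",317,271,.035),("kM",539,251,.043),("lM",534,288,.035)]:print(n,ray("",u,v,z,c).round(4))
E
```

```text
kL [0.6104 0.1589 0.043 ]
lL [0.5703 0.1576 0.035 ]
kM [ 0.5908 -0.038   0.043 ]
lM [ 0.5517 -0.0454  0.035 ]
```

>>> play_rows:
  targets:
    - [[1,0.002,0.0015,-0.03,0],[1,0.002,0.0015,-0.06,0],[1,0.002,0.0015,-0.082,0],[1,0.002,0.0015,-0.084,0],[1,0.002,0.0015,-0.084,0]]

```text
time_s: 1.82
tcp_pos: [0.6044, 0.1615, 0.0657]
ee_rot: [[1.0, 0.001, -0.003], [0.001, -1.0, -0.002], [-0.003, 0.002, -1.0]]
wrist_force: [0.3, -0.2, 0.2]
gripper_width: 0.004
```

>>> play_rows:
  targets:
    - [[1,0,0,0,0],[1,0,0,0,0]]

```text
time_s: 1.98
tcp_pos: [0.6068, 0.1623, 0.0689]
ee_rot: [[1.0, 0.001, 0.004], [0.001, -1.0, 0.002], [0.004, -0.002, -1.0]]
wrist_force: [-0.2, 0.3, 0.2]
gripper_width: 0.007
```

>>> play_rows:
  targets:
    - [[1,0,0,-0.001,0],[1,0,0,-0.002,0],[1,0,0,-0.003,0],[1,0,0,-0.003,0]]

```text
time_s: 2.32
tcp_pos: [0.6055, 0.1612, 0.0639]
ee_rot: [[1.0, 0.0, 0.0], [0.0, -1.0, 0.0], [0.0, -0.0, -1.0]]
wrist_force: [-0.5, -0.2, -0.5]
gripper_width: 0.003
```

>>> play_rows:
  targets:
    - [[1,0,0,-0.001,0],[1,0,0,-0.001,0],[1,0,0,-0.001,0]]

```text
time_s: 2.57
tcp_pos: [0.6054, 0.1612, 0.0626]
ee_rot: [[1.0, 0.0, -0.0], [0.0, -1.0, -0.0], [-0.0, 0.0, -1.0]]
wrist_force: [0.3, 0.0, -0.2]
gripper_width: 0.003
```

>>> play_rows:
  targets:
    - [[1,0,0,-0.001,0],[1,0,0,-0.001,0],[1,0,0,-0.001,0]]

```text
time_s: 2.82
tcp_pos: [0.6054, 0.1612, 0.0615]
ee_rot: [[1.0, 0.0, -0.0], [0.0, -1.0, -0.0], [-0.0, 0.0, -1.0]]
wrist_force: [-0.3, 0.6, 0.3]
gripper_width: 0.01
```

>>> play_rows:
  targets:
    - [[1,0,0,-0.001,0],[1,0,0,-0.001,0],[1,0,0,-0.001,0]]

```text
time_s: 3.07
tcp_pos: [0.6054, 0.1612, 0.0606]
ee_rot: [[1.0, 0.0, -0.0], [0.0, -1.0, -0.0], [-0.0, 0.0, -1.0]]
wrist_force: [0.0, -0.3, 0.7]
gripper_width: 0.003
```

>>> play_rows:
  targets:
    - [[1,0.002,-0.003,0.001,0],[1,0.002,-0.003,0.001,0],[1,0.002,-0.003,0,0],[1,0.002,-0.003,0,0]]

```text
time_s: 3.4
tcp_pos: [0.6074, 0.1581, 0.0605]
ee_rot: [[1.0, -0.0, -0.0], [-0.0, -1.0, -0.0], [-0.0, 0.0, -1.0]]
wrist_force: [1.6, -0.7, -1.1]
gripper_width: 0.002
```

>>> play_rows:
  targets:
    - [[1,0,0,-0.001,0],[1,0,0,-0.001,0],[1,0,0,-0.001,0]]

```text
time_s: 3.65
tcp_pos: [0.6074, 0.1583, 0.0595]
ee_rot: [[1.0, 0.0, -0.0], [0.0, -1.0, -0.0], [-0.0, 0.0, -1.0]]
wrist_force: [-0.7, 0.3, 0.8]
gripper_width: 0.01
```

>>> play_rows:
  targets:
    - [[1,0,0,-0.0007,0],[1,0,0,-0.0007,0],[1,0,0,-0.0007,0]]

```text
time_s: 3.9
tcp_pos: [0.6074, 0.1582, 0.0589]
ee_rot: [[1.0, 0.0, -0.0], [0.0, -1.0, -0.0], [-0.0, 0.0, -1.0]]
wrist_force: [0.1, 0.4, -0.2]
gripper_width: 0.001
```

>>> play_rows:
  targets:
    - [[1,0,0,-0.0007,0],[1,0,0,-0.0007,0],[1,0,0,-0.0007,0]]

```text
time_s: 4.15
tcp_pos: [0.6074, 0.1582, 0.0582]
ee_rot: [[1.0, 0.0, -0.0], [0.0, -1.0, -0.0], [-0.0, 0.0, -1.0]]
wrist_force: [0.2, -0.5, -0.2]
gripper_width: 0.01
```

>>> play_rows:
  targets:
    - [[1,0,0,-0.0007,0],[1,0,0,-0.0007,0],[1,0,0,-0.0007,0]]

```text
time_s: 4.4
tcp_pos: [0.6074, 0.1582, 0.0575]
ee_rot: [[1.0, 0.0, -0.0], [0.0, -1.0, -0.0], [-0.0, 0.0, -1.0]]
wrist_force: [-0.3, 0.3, 0.3]
gripper_width: 0.002
```

>>> play_rows:
  targets:
    - [[1,0,0,-0.0007,0],[1,0,0,-0.0007,0],[1,0,0,-0.0007,0]]

```text
time_s: 4.65
tcp_pos: [0.6074, 0.1582, 0.0568]
ee_rot: [[1.0, 0.0, -0.0], [0.0, -1.0, -0.0], [-0.0, 0.0, -1.0]]
wrist_force: [-0.7, 0.2, 0.3]
gripper_width: 0.007
```

>>> play_rows:
  targets:
    - [[1,0,0,-0.0007,0],[1,0,0,-0.0007,0],[1,0,0,-0.0007,0]]

```text
time_s: 4.9
tcp_pos: [0.6075, 0.1582, 0.0561]
ee_rot: [[1.0, 0.0, -0.0], [0.0, -1.0, -0.0], [-0.0, 0.0, -1.0]]
wrist_force: [-0.3, 0.5, -0.3]
gripper_width: 0.005
```

>>> play_rows:
  targets:
    - [[1,0,0,-0.0007,0],[1,0,0,-0.0007,0],[1,0,0,-0.0007,0]]

```text
time_s: 5.15
tcp_pos: [0.6074, 0.1582, 0.0554]
ee_rot: [[1.0, 0.0, -0.0], [0.0, -1.0, -0.0], [-0.0, 0.0, -1.0]]
wrist_force: [-0.5, -0.5, 0.4]
gripper_width: 0.005
```

```bash
python3 - <<'E'
from h import *
im=capture("wrist")
cv2.imwrite("pics/w2.png",im)
im=capture("side");u,v=proj("side",[.6,.157,.05]).astype(int);print(u,v,sense()['wrist_force'])
a=im[max(0,v-60):v+60,max(0,u-80):u+80];cv2.imwrite("pics/s2.png",cv2.resize(a,None,fx=4.5,fy=4.5,interpolation=cv2.INTER_CUBIC))
E
```

```text
306 186 [ 0.52772982  0.82961063 -0.46787575]
```

View pics/s2.png

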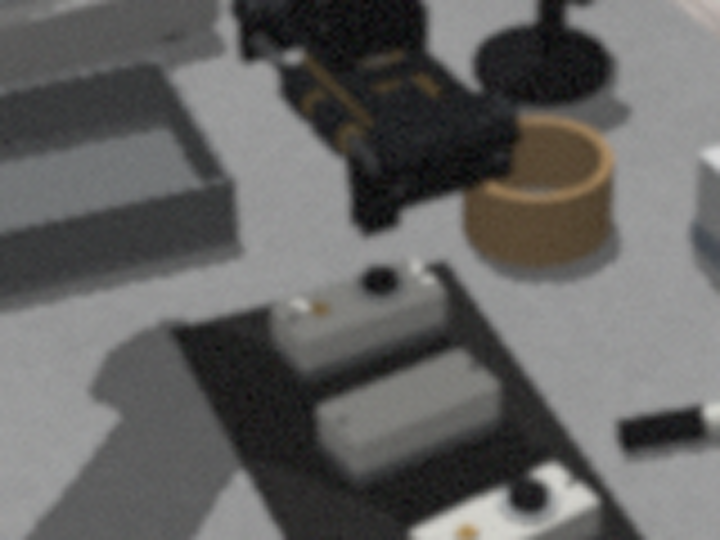

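```bash
python3 - <<'E'
from h import *
for z in(.03,.04,.05,.06,.07):print(z,proj("side",[.6074,.158,z]))
print(proj("side",[.608,.158,.043]))
print(sense()['tcp_pos'],sense()['joints'])
c=get_calibration("wrist");print(np.array(c["T"]).round(3)[:3,3]);print(proj("wrist",[.6074,.158,.043]))
E
```

```text
0.03 [309.25545818 191.85848913]
0.04 [309.14747764 188.61716534]
0.05 [309.03853259 185.34688927]
0.06 [308.92861004 182.04727125]
0.07 [308.8176968  178.71791463]
[309.32882198 187.57012572]
[0.60747231 0.15821843 0.05543877] [ 2.93470394e+01  2.97826464e+01 -9.50479353e+00  1.64546077e-03
 -5.07131016e+01  6.06640073e+01]
[0.688 0.159 0.24 ]
[321.25740744 278.34157219]
```

View pics/w2.png

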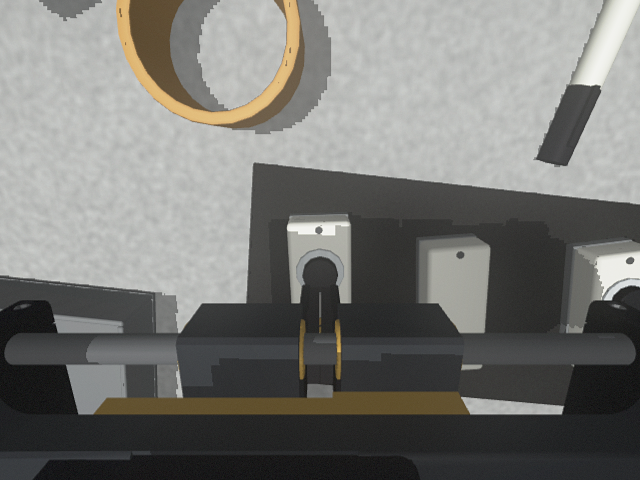

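```bash
python3 - <<'E'
from h import *
for z in(.04,.05,.06,.07,.08):print(z,proj("wrist",[.617,.158,z]),proj("wrist",[.598,.158,z]),proj("side",[.598,.148,z]))
print(ray("wrist",319,272,.043))
E
```

```text
0.04 [321.25858203 261.98015806] [321.21638505 290.36910193] [307.6256321  191.77481994]
0.05 [321.33085797 267.69368415] [321.28478965 297.23281483] [307.50906969 188.49556011]
0.06 [321.41028906 273.97283529] [321.35977617 304.75695736] [307.39145401 185.1866682 ]
0.07 [321.49799313 280.9059788 ] [321.4423426  313.04166742] [307.27277069 181.84774073]
0.08 [321.59533367 288.60090068] [321.53369943 322.20840523] [307.15300516 178.47836688]
[0.61157217 0.15938583 0.043     ]
```

The fingertips are clearly still about 30 mm above the key, higher than the pose reading implies. I'll carry on down by feel.

>>> play_rows:
  targets:
    - [[1,0.002,0.0005,-0.002,0],[1,0.002,0.0005,-0.005,0],[1,0.002,0.0005,-0.008,0],[1,0.002,0.0005,-0.01,0],[1,0.002,0.0005,-0.01,0]]

```text
time_s: 5.67
tcp_pos: [0.6089, 0.1585, 0.0446]
ee_rot: [[1.0, 0.0, -0.001], [0.0, -1.0, -0.001], [-0.001, 0.001, -1.0]]
wrist_force: [-0.1, -0.3, -1.2]
gripper_width: 0.008
```

```bash
python3 - <<'E'
from h import *
im=capture("side");u,v=306,186;print(sense()['wrist_force'],sense()['tcp_pos'])
a=im[v-50:v+40,u-60:u+60];cv2.imwrite("pics/s3.png",cv2.resize(a,None,fx=6,fy=6,interpolation=cv2.INTER_CUBIC))
E
```

```text
[ 0.72861208 -0.18779635  0.64546271] [0.60919762 0.1585911  0.04492459]
```

View pics/s3.png

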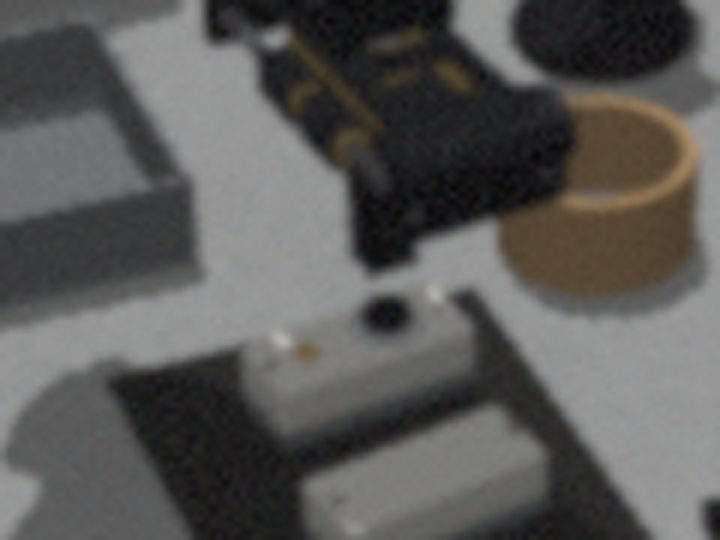

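The fingertip is at (385,262) in the crop and the key face at (385,308), so there's still a gap of about 20 mm.

>>> play_rows:
  targets:
    - [[1,0,0,-0.003,0],[1,0,0,-0.006,0],[1,0,0,-0.009,0],[1,0,0,-0.01,0],[1,0,0,-0.01,0]]

```text
time_s: 6.13
tcp_pos: [0.6092, 0.1586, 0.0349]
ee_rot: [[1.0, 0.0, -0.001], [0.0, -1.0, -0.0], [-0.001, 0.0, -1.0]]
wrist_force: [0.4, 0.4, 0.3]
gripper_width: 0.002
```

>>> play_rows:
  targets:
    - [[1,0,0,-0.001,0],[1,0,0,-0.002,0],[1,0,0,-0.002,0]]

```text
time_s: 6.38
tcp_pos: [0.6094, 0.1587, 0.0333]
ee_rot: [[1.0, 0.0, -0.0], [0.0, -1.0, -0.0], [-0.0, 0.0, -1.0]]
wrist_force: [0.7, -0.4, 0.6]
gripper_width: 0.002
```

>>> play_rows:
  targets:
    - [[1,0,0,-0.001,0],[1,0,0,-0.0015,0],[1,0,0,-0.0015,0]]

```text
time_s: 6.63
tcp_pos: [0.6094, 0.1587, 0.0319]
ee_rot: [[1.0, 0.0, -0.0], [0.0, -1.0, -0.0], [-0.0, 0.0, -1.0]]
wrist_force: [-0.5, -1.0, -0.1]
gripper_width: 0.005
```

>>> play_rows:
  targets:
    - [[1,0,0,-0.001,0],[1,0,0,-0.0015,0],[1,0,0,-0.0015,0]]

```text
time_s: 6.88
tcp_pos: [0.6094, 0.1587, 0.0303]
ee_rot: [[1.0, 0.0, -0.0], [0.0, -1.0, -0.0], [-0.0, 0.0, -1.0]]
wrist_force: [0.3, -0.2, -0.7]
gripper_width: 0.004
```

>>> play_rows:
  targets:
    - [[1,0,0,-0.001,0],[1,0,0,-0.0015,0],[1,0,0,-0.0015,0]]

```text
time_s: 7.13
tcp_pos: [0.6094, 0.1587, 0.0288]
ee_rot: [[1.0, 0.0, -0.0], [0.0, -1.0, -0.0], [-0.0, 0.0, -1.0]]
wrist_force: [-0.1, -0.1, 0.3]
gripper_width: 0.005
```

>>> play_rows:
  targets:
    - [[1,0,0,-0.001,0],[1,0,0,-0.0015,0],[1,0,0,-0.0015,0]]

```text
time_s: 7.38
tcp_pos: [0.6094, 0.1587, 0.0273]
ee_rot: [[1.0, 0.0, -0.0], [0.0, -1.0, -0.0], [-0.0, 0.0, -1.0]]
wrist_force: [0.4, -0.0, 0.8]
gripper_width: 0.007
```

>>> play_rows:
  targets:
    - [[1,0,0,-0.001,0],[1,0,0,-0.001,0],[1,0,0,-0.001,0]]

```text
time_s: 7.63
tcp_pos: [0.6094, 0.1587, 0.0264]
ee_rot: [[1.0, 0.0, -0.0], [0.0, -1.0, -0.0], [-0.0, 0.0, -1.0]]
wrist_force: [-0.4, 0.2, -0.2]
gripper_width: 0.005
```

>>> play_rows:
  targets:
    - [[1,0,0,-0.001,0],[1,0,0,-0.001,0],[1,0,0,-0.001,0]]

```text
time_s: 7.88
tcp_pos: [0.6094, 0.1587, 0.0254]
ee_rot: [[1.0, 0.0, -0.0], [0.0, -1.0, -0.0], [-0.0, 0.0, -1.0]]
wrist_force: [0.2, -0.3, 0.0]
gripper_width: 0.005
```

>>> play_rows:
  targets:
    - [[1,0,0,-0.001,0],[1,0,0,-0.001,0],[1,0,0,-0.001,0]]

```text
time_s: 8.13
tcp_pos: [0.6094, 0.1587, 0.0244]
ee_rot: [[1.0, 0.0, -0.0], [0.0, -1.0, -0.0], [-0.0, 0.0, -1.0]]
wrist_force: [0.7, 0.1, -0.8]
gripper_width: 0.001
```

```bash
python3 - <<'E'
from h import *
im=capture("side");w=capture("wrist")
u,v=306,186
a=cv2.resize(im[v-40:v+35,u-45:u+45],(480,400),interpolation=cv2.INTER_CUBIC)
b=cv2.resize(w[180:380,240:400],(320,400),interpolation=cv2.INTER_CUBIC)
cv2.imwrite("pics/m4.png",np.hstack([a,b]))
E
```

```text
(no output)
```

View pics/m4.png

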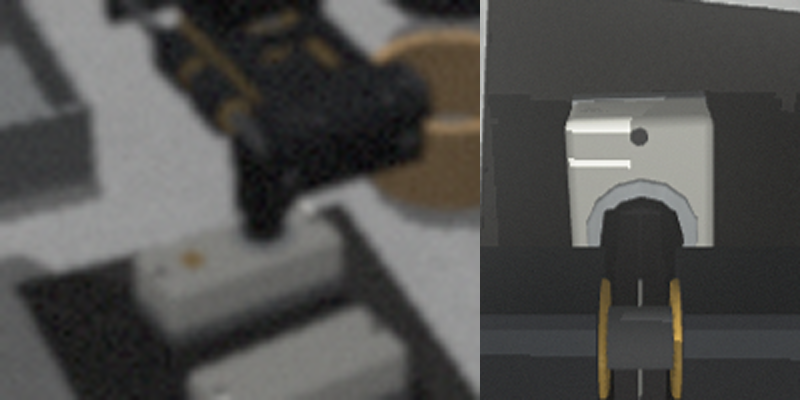

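The fingers are now over the key, centred in the bezel ring and close to contact.

>>> play_rows:
  targets:
    - [[1,0,0,-0.0008,0],[1,0,0,-0.0008,0],[1,0,0,-0.0008,0]]

```text
time_s: 8.48
tcp_pos: [0.6094, 0.1587, 0.0236]
ee_rot: [[1.0, 0.0, -0.0], [0.0, -1.0, -0.0], [-0.0, 0.0, -1.0]]
wrist_force: [0.1, -0.1, 0.1]
gripper_width: 0.005
```

>>> play_rows:
  targets:
    - [[1,0,0,-0.0008,0],[1,0,0,-0.0008,0],[1,0,0,-0.0008,0]]

```text
time_s: 8.73
tcp_pos: [0.6094, 0.1587, 0.0228]
ee_rot: [[1.0, 0.0, -0.0], [0.0, -1.0, -0.0], [-0.0, 0.0, -1.0]]
wrist_force: [-0.6, -0.2, -0.1]
gripper_width: 0.006
```

>>> play_rows:
  targets:
    - [[1,0,0,-0.0008,0],[1,0,0,-0.0008,0],[1,0,0,-0.0008,0]]

```text
time_s: 8.98
tcp_pos: [0.6094, 0.1587, 0.022]
ee_rot: [[1.0, 0.0, -0.0], [0.0, -1.0, -0.0], [-0.0, 0.0, -1.0]]
wrist_force: [-0.1, 0.7, -0.6]
gripper_width: 0.007
```

>>> play_rows:
  targets:
    - [[1,0,0,-0.0008,0],[1,0,0,-0.0008,0],[1,0,0,-0.0008,0]]

```text
time_s: 9.23
tcp_pos: [0.6096, 0.1588, 0.0215]
ee_rot: [[1.0, 0.0, 0.0], [0.0, -1.0, 0.0], [0.0, -0.0, -1.0]]
wrist_force: [-0.6, -0.7, 1.5]
gripper_width: 0.005
```

>>> play_rows:
  targets:
    - [[1,0,0,-0.0008,0],[1,0,0,-0.0008,0],[1,0,0,-0.0008,0]]

```text
time_s: 9.48
tcp_pos: [0.6096, 0.1588, 0.0208]
ee_rot: [[1.0, 0.0, 0.0], [0.0, -1.0, 0.0], [0.0, -0.0, -1.0]]
wrist_force: [-0.6, -0.6, 3.1]
gripper_width: 0.01
```

>>> play_rows:
  targets:
    - [[1,0,0,-0.0008,0],[1,0,0,-0.0008,0],[1,0,0,-0.0008,0]]

```text
time_s: 9.73
tcp_pos: [0.6096, 0.1588, 0.0198]
ee_rot: [[1.0, 0.0, 0.0], [0.0, -1.0, 0.0], [0.0, -0.0, -1.0]]
wrist_force: [-1.3, 0.2, 3.7]
gripper_width: 0.009
```

>>> play_rows:
  targets:
    - [[1,0,0,-0.0008,0],[1,0,0,-0.0008,0],[1,0,0,-0.0008,0]]

```text
time_s: 9.98
tcp_pos: [0.6095, 0.1587, 0.0185]
ee_rot: [[1.0, -0.0, -0.0], [-0.0, -1.0, 0.0], [-0.0, -0.0, -1.0]]
wrist_force: [0.4, -0.7, 1.0]
gripper_width: 0.006
```

>>> play_rows:
  targets:
    - [[1,0,0,-0.0008,0],[1,0,0,-0.0008,0],[1,0,0,-0.0008,0]]

```text
time_s: 10.23
tcp_pos: [0.609, 0.1586, 0.0175]
ee_rot: [[1.0, 0.0, -0.001], [0.0, -1.0, -0.0], [-0.001, 0.0, -1.0]]
wrist_force: [1.7, 1.2, 0.2]
gripper_width: 0.006
```

L clicked: the force peaked at about 3.7 N, then fell to zero, so it's normal. Next is the middle station.

>>> play_rows:
  targets:
    - [[1,0,0,0.03,0],[1,-0.004,-0.04,0.035,0],[1,-0.008,-0.08,0.035,0],[1,-0.012,-0.12,0.035,0],[1,-0.016,-0.16,0.035,0]]

```text
time_s: 10.65
tcp_pos: [0.5929, -0.0025, 0.0532]
ee_rot: [[1.0, 0.001, 0.0], [0.001, -1.0, 0.0], [0.0, -0.0, -1.0]]
wrist_force: [-0.2, -1.0, 0.8]
gripper_width: 0.008
```

>>> play_rows:
  targets:
    - [[1,-0.0035,-0.037,0,0],[1,-0.0035,-0.037,-0.01,0],[1,-0.0035,-0.037,-0.02,0],[1,-0.0035,-0.037,-0.025,0],[1,-0.0035,-0.037,-0.025,0]]

```text
time_s: 11.07
tcp_pos: [0.5888, -0.0375, 0.0261]
ee_rot: [[1.0, 0.001, -0.004], [0.001, -1.0, -0.0], [-0.004, 0.0, -1.0]]
wrist_force: [-0.2, 0.3, -0.4]
gripper_width: 0.007
```

```bash
python3 - <<'E'
from h import *
s=sense();print(s['tcp_pos'],s['wrist_force'])
w=capture("wrist");im=capture("side")
b=cv2.resize(w[120:420,240:640],(533,400))
u,v=proj("side",[.6,.157,.04]).astype(int)
a=cv2.resize(im[v-30:v+30,u-20:u+20],(267,400),interpolation=cv2.INTER_CUBIC)
cv2.imwrite("pics/m5.png",np.hstack([b,a]))
E
```

```text
[ 0.58881309 -0.03753134  0.02614529] [-0.1780935   0.26670288 -0.43648535]
```

View pics/m5.png

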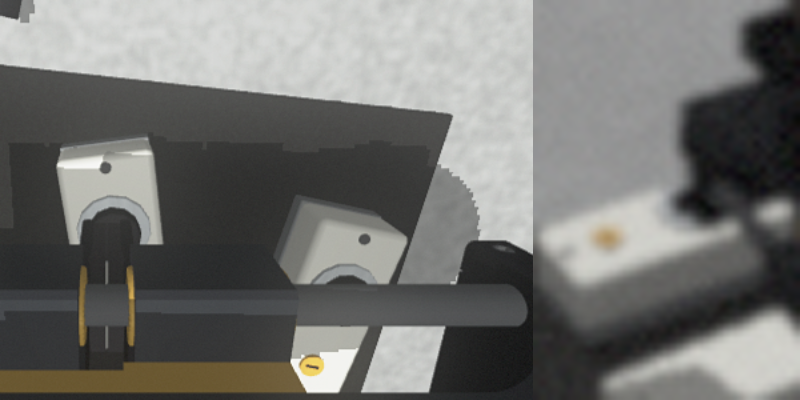

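The ring centre is about 3 mm to the right of the fingers, so I'll shift -3 mm in y and press.

>>> play_rows:
  targets:
    - [[1,0.001,-0.003,0,0],[1,0.001,-0.003,-0.001,0],[1,0.001,-0.003,-0.002,0],[1,0.001,-0.003,-0.003,0],[1,0.001,-0.003,-0.003,0]]

```text
time_s: 11.58
tcp_pos: [0.5909, -0.0411, 0.0249]
ee_rot: [[1.0, 0.0, -0.0], [0.0, -1.0, 0.0], [-0.0, -0.0, -1.0]]
wrist_force: [-0.4, 0.3, 1.1]
gripper_width: 0.005
```

>>> play_rows:
  targets:
    - [[1,0,0,-0.0008,0],[1,0,0,-0.0008,0],[1,0,0,-0.0008,0]]

```text
time_s: 11.83
tcp_pos: [0.5909, -0.0413, 0.0242]
ee_rot: [[1.0, 0.0, -0.0], [0.0, -1.0, -0.0], [-0.0, 0.0, -1.0]]
wrist_force: [0.3, -0.4, 0.6]
gripper_width: 0.004
```

>>> play_rows:
  targets:
    - [[1,0,0,-0.0008,0],[1,0,0,-0.0008,0],[1,0,0,-0.0008,0]]

```text
time_s: 12.08
tcp_pos: [0.5909, -0.0413, 0.0234]
ee_rot: [[1.0, 0.0, -0.0], [0.0, -1.0, -0.0], [-0.0, 0.0, -1.0]]
wrist_force: [-1.2, 0.0, -0.4]
gripper_width: 0.006
```

>>> play_rows:
  targets:
    - [[1,0,0,-0.0008,0],[1,0,0,-0.0008,0],[1,0,0,-0.0008,0]]

```text
time_s: 12.33
tcp_pos: [0.5909, -0.0413, 0.0226]
ee_rot: [[1.0, 0.0, -0.0], [0.0, -1.0, -0.0], [-0.0, 0.0, -1.0]]
wrist_force: [-0.2, -0.8, -0.0]
gripper_width: 0.005
```

>>> play_rows:
  targets:
    - [[1,0,0,-0.0008,0],[1,0,0,-0.0008,0],[1,0,0,-0.0008,0]]

```text
time_s: 12.58
tcp_pos: [0.5909, -0.0413, 0.0218]
ee_rot: [[1.0, 0.0, -0.0], [0.0, -1.0, -0.0], [-0.0, 0.0, -1.0]]
wrist_force: [0.2, -0.0, 0.0]
gripper_width: -0.0
```

>>> play_rows:
  targets:
    - [[1,0,0,-0.0008,0],[1,0,0,-0.0008,0],[1,0,0,-0.0008,0]]

```text
time_s: 12.83
tcp_pos: [0.5911, -0.0413, 0.0216]
ee_rot: [[1.0, 0.0, 0.0], [0.0, -1.0, -0.0], [0.0, 0.0, -1.0]]
wrist_force: [-0.9, 1.1, 3.6]
gripper_width: 0.008
```

>>> play_rows:
  targets:
    - [[1,0,0,-0.0008,0],[1,0,0,-0.0008,0],[1,0,0,-0.0008,0]]

```text
time_s: 13.08
tcp_pos: [0.5911, -0.0413, 0.0212]
ee_rot: [[1.0, 0.001, 0.001], [0.001, -1.0, -0.0], [0.001, 0.0, -1.0]]
wrist_force: [-2.3, 1.1, 7.5]
gripper_width: 0.011
```

>>> play_rows:
  targets:
    - [[1,0,0,-0.0008,0],[1,0,0,-0.0008,0],[1,0,0,-0.0008,0]]

```text
time_s: 13.33
tcp_pos: [0.5912, -0.0413, 0.0207]
ee_rot: [[1.0, 0.001, 0.001], [0.001, -1.0, -0.0], [0.001, 0.0, -1.0]]
wrist_force: [-2.7, 0.5, 9.1]
gripper_width: 0.006
```

This one is stiff: 9 N and still rising. The arm is also yielding by about 2 mm, so I'll take smaller steps.

>>> play_rows:
  targets:
    - [[1,0,0,-0.0003,0],[1,0,0,-0.0006,0],[1,0,0,-0.0006,0]]

```text
time_s: 13.58
tcp_pos: [0.5912, -0.0413, 0.0202]
ee_rot: [[1.0, 0.001, 0.001], [0.001, -1.0, -0.0], [0.001, 0.0, -1.0]]
wrist_force: [-2.6, 1.2, 9.4]
gripper_width: 0.004
```

>>> play_rows:
  targets:
    - [[1,0,0,-0.0003,0],[1,0,0,-0.0005,0],[1,0,0,-0.0005,0]]

```text
time_s: 13.83
tcp_pos: [0.5912, -0.0412, 0.0196]
ee_rot: [[1.0, 0.001, 0.001], [0.001, -1.0, -0.0], [0.001, 0.0, -1.0]]
wrist_force: [-3.0, 1.3, 8.5]
gripper_width: 0.007
```

>>> play_rows:
  targets:
    - [[1,0,0,-0.0003,0],[1,0,0,-0.0003,0],[1,0,0,-0.0003,0]]

```text
time_s: 14.08
tcp_pos: [0.5912, -0.0412, 0.0188]
ee_rot: [[1.0, 0.0, 0.001], [0.0, -1.0, 0.0], [0.001, -0.0, -1.0]]
wrist_force: [-0.7, -0.2, 4.1]
gripper_width: 0.005
```

>>> play_rows:
  targets:
    - [[1,0,0,-0.0002,0],[1,0,0,-0.0002,0],[1,0,0,-0.0002,0]]

```text
time_s: 14.33
tcp_pos: [0.5908, -0.0413, 0.0173]
ee_rot: [[1.0, -0.0, -0.0], [-0.0, -1.0, 0.0], [-0.0, -0.0, -1.0]]
wrist_force: [-0.1, 0.3, 1.1]
gripper_width: 0.006
```

M clicked at a 9.4 N peak, so it's the stiff one. On to R.

>>> play_rows:
  targets:
    - [[1,0,0,0.03,0],[1,-0.01,-0.035,0.035,0],[1,-0.021,-0.07,0.035,0],[1,-0.031,-0.098,0.03,0],[1,-0.031,-0.098,0.015,0]]

```text
time_s: 14.75
tcp_pos: [0.5595, -0.143, 0.0343]
ee_rot: [[1.0, -0.004, 0.003], [-0.004, -1.0, -0.0], [0.003, 0.0, -1.0]]
wrist_force: [0.0, 0.5, -0.9]
gripper_width: 0.005
```

>>> play_rows:
  targets:
    - [[1,0,0,-0.005,0],[1,0,0,-0.005,0]]

```text
time_s: 14.92
tcp_pos: [0.5586, -0.1394, 0.0261]
ee_rot: [[1.0, -0.001, -0.004], [-0.001, -1.0, 0.0], [-0.004, -0.0, -1.0]]
wrist_force: [-0.3, -0.7, -0.9]
gripper_width: 0.009
```

```bash
python3 - <<'E'
from h import *
s=sense();print(s['tcp_pos'],s['wrist_force'])
w=capture("wrist")
cv2.imwrite("pics/m6.png",cv2.resize(w[120:400,120:520],None,fx=1.5,fy=1.5))
E
```

```text
[ 0.55860775 -0.13943457  0.02608649] [-0.31886536 -0.69438981 -0.85297715]
```

View pics/m6.png

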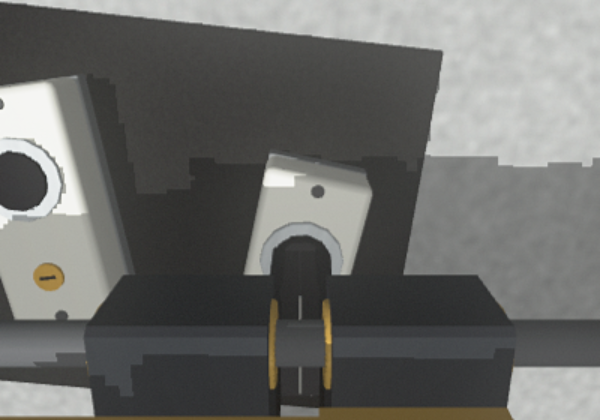

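The fingers are well centred on R's ring (x≈300 for both).

>>> play_rows:
  targets:
    - [[1,0,0,-0.001,0],[1,0,0,-0.002,0],[1,0,0,-0.003,0],[1,0,0,-0.004,0],[1,0,0,-0.004,0]]

```text
time_s: 15.38
tcp_pos: [0.56, -0.1389, 0.0238]
ee_rot: [[1.0, 0.001, -0.0], [0.001, -1.0, 0.0], [-0.0, -0.0, -1.0]]
wrist_force: [-0.1, -0.5, -0.8]
gripper_width: 0.008
```

>>> play_rows:
  targets:
    - [[1,0,0,-0.0008,0],[1,0,0,-0.0008,0],[1,0,0,-0.0008,0]]

```text
time_s: 15.63
tcp_pos: [0.56, -0.1393, 0.0231]
ee_rot: [[1.0, 0.0, 0.0], [0.0, -1.0, -0.0], [0.0, 0.0, -1.0]]
wrist_force: [0.2, -0.5, 0.4]
gripper_width: 0.005
```

>>> play_rows:
  targets:
    - [[1,0,0,-0.0008,0],[1,0,0,-0.0008,0],[1,0,0,-0.0008,0]]

```text
time_s: 15.88
tcp_pos: [0.5599, -0.1393, 0.0222]
ee_rot: [[1.0, 0.0, -0.0], [0.0, -1.0, -0.0], [-0.0, 0.0, -1.0]]
wrist_force: [-0.4, 0.1, 0.1]
gripper_width: 0.013
```

>>> play_rows:
  targets:
    - [[1,0,0,-0.0008,0],[1,0,0,-0.0008,0],[1,0,0,-0.0008,0]]

```text
time_s: 16.13
tcp_pos: [0.5601, -0.1393, 0.0216]
ee_rot: [[1.0, 0.0, 0.0], [0.0, -1.0, -0.0], [0.0, 0.0, -1.0]]
wrist_force: [-0.3, -0.3, 1.1]
gripper_width: 0.009
```

>>> play_rows:
  targets:
    - [[1,0,0,-0.0008,0],[1,0,0,-0.0008,0],[1,0,0,-0.0008,0]]

```text
time_s: 16.38
tcp_pos: [0.5601, -0.1393, 0.021]
ee_rot: [[1.0, 0.0, 0.0], [0.0, -1.0, -0.0], [0.0, 0.0, -1.0]]
wrist_force: [0.6, -0.8, 2.3]
gripper_width: 0.004
```

>>> play_rows:
  targets:
    - [[1,0,0,-0.0008,0],[1,0,0,-0.0008,0],[1,0,0,-0.0008,0]]

```text
time_s: 16.63
tcp_pos: [0.5602, -0.1393, 0.02]
ee_rot: [[1.0, 0.0, 0.0], [0.0, -1.0, -0.0], [0.0, 0.0, -1.0]]
wrist_force: [0.0, -0.5, 2.4]
gripper_width: 0.009
```

>>> play_rows:
  targets:
    - [[1,0,0,-0.0008,0],[1,0,0,-0.0008,0],[1,0,0,-0.0008,0]]

```text
time_s: 16.88
tcp_pos: [0.5601, -0.1393, 0.0189]
ee_rot: [[1.0, 0.0, 0.0], [0.0, -1.0, -0.0], [0.0, 0.0, -1.0]]
wrist_force: [-0.3, -0.3, 1.2]
gripper_width: 0.006
```

>>> play_rows:
  targets:
    - [[1,0,0,-0.0008,0],[1,0,0,-0.0008,0],[1,0,0,-0.0008,0]]

```text
time_s: 17.13
tcp_pos: [0.5594, -0.1392, 0.0176]
ee_rot: [[1.0, -0.0, -0.001], [-0.0, -1.0, 0.0], [-0.001, -0.0, -1.0]]
wrist_force: [-0.6, -0.1, -0.6]
gripper_width: 0.007
```

R clicked with about a 2.4 N peak. Next I'll lift, open and position over the stiff middle station.

>>> play_rows:
  targets:
    - [[1,0,0,0.03,0],[0.3,0,0,0.06,0.1],[0,0.005,0.03,0.068,0.148],[0,0.01,0.065,0.068,0.148],[0,0.017,0.096,0.068,0.148]]

```text
time_s: 17.55
tcp_pos: [0.577, -0.0422, 0.0872]
ee_rot: [[0.989, 0.146, 0.002], [0.146, -0.989, 0.001], [0.002, -0.001, -1.0]]
wrist_force: [0.5, -1.0, -0.5]
gripper_width: 0.226
```

>>> play_rows:
  targets:
    - [[0,0,0,0,0],[0,0,0,0,0],[0,0,0,0,0],[0,0,0,0,0],[0,0,0,0,0]]

```text
time_s: 17.97
tcp_pos: [0.5766, -0.0442, 0.086]
ee_rot: [[0.989, 0.146, -0.001], [0.146, -0.989, -0.0], [-0.001, 0.0, -1.0]]
wrist_force: [-0.3, -0.3, 0.2]
gripper_width: 0.603
```

```bash
python3 - <<'E'
from h import *
s=sense();print(s['tcp_pos'],s['ee_rot'].round(3).tolist() if hasattr(s['ee_rot'],'round') else s['ee_rot'],s['gripper_width'])
im=capture("side");w=capture("wrist")
x,y,z=s['tcp_pos']
for h in(.0,.04,.06,.09,.12):print(h,proj("side",[x,y,h]),proj("wrist",[x,y,h]))
a=cv2.resize(im[130:270,280:460],(514,400),interpolation=cv2.INTER_CUBIC)
b=cv2.resize(w[200:440,160:480],(286*4//3,286)) 
cv2.imwrite("pics/m7.png",cv2.resize(im[130:270,280:460],None,fx=4,fy=4,interpolation=cv2.INTER_CUBIC));cv2.imwrite("pics/w7.png",w)
E
```

```text
[ 0.57655693 -0.04419438  0.08597163] [[0.989, 0.146, -0.001], [0.146, -0.989, -0.0], [-0.001, 0.0, -1.0]] 0.6031456901538521
0.0 [338.19216125 252.09781231] [320.63268195 244.27132336]
0.04 [338.28434608 238.84273967] [320.77440646 260.47320925]
0.06 [338.33182256 232.01619083] [320.86330683 270.63626214]
0.09 [338.40484649 221.51622616] [321.02906991 289.58622772]
0.12 [338.48013107 210.69120638] [321.25143692 315.00713108]
```

View pics/m7.png

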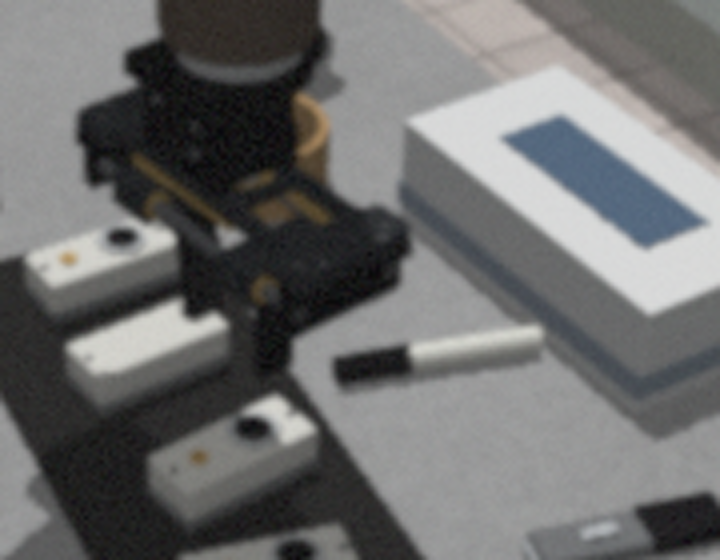

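View pics/w7.png

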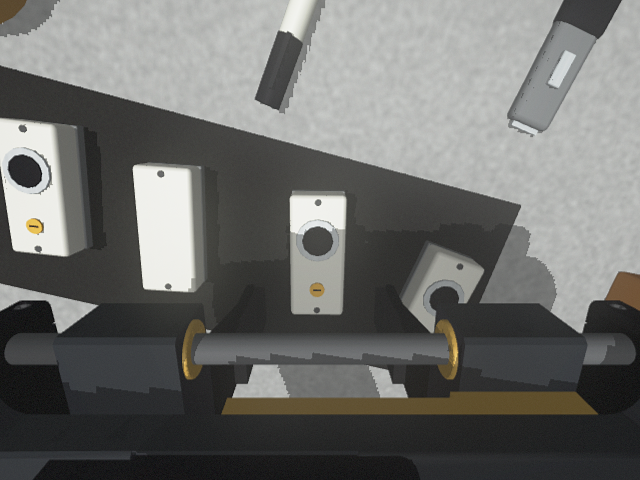

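Station M is square to the jaws, centred at x≈317 against 321 for the tool. The two fingertips project midway to (339,215), so tip z ≈ TCP z + 0.021 here as well. Descending to grasp.

>>> play_rows:
  targets:
    - [[0,0,0.001,0,0],[0,0,0.001,-0.01,0],[0,0,0.001,-0.03,0],[0,0,0.001,-0.05,0],[0,0,0.001,-0.06,0]]

```text
time_s: 18.48
tcp_pos: [0.5751, -0.0426, 0.0234]
ee_rot: [[0.989, 0.147, -0.004], [0.147, -0.989, -0.0], [-0.004, -0.0, -1.0]]
wrist_force: [-1.0, 0.6, -0.3]
gripper_width: 0.983
```

>>> play_rows:
  targets:
    - [[0,0,0,-0.012,0],[0,0,0,-0.024,0],[0,0,0,-0.032,0],[0,0,0,-0.036,0],[0,0,0,-0.036,0]]

```text
time_s: 18.9
tcp_pos: [0.5763, -0.0424, -0.0108]
ee_rot: [[0.989, 0.148, -0.002], [0.148, -0.989, -0.0], [-0.002, 0.0, -1.0]]
wrist_force: [-1.0, 0.2, 0.3]
gripper_width: 1.001
```

>>> play_rows:
  targets:
    - [[0.55,0,0,0,0],[0.55,0,0,0,0],[0.55,0,0,0,0],[0.6,0,0,0,0],[0.7,0,0,0,0]]

```text
time_s: 19.32
tcp_pos: [0.5772, -0.0422, -0.0092]
ee_rot: [[0.989, 0.148, 0.001], [0.148, -0.989, 0.0], [0.001, -0.0, -1.0]]
wrist_force: [-0.0, -0.6, 0.3]
gripper_width: 0.709
```

>>> play_rows:
  targets:
    - [[0.7,0,0,0,0],[1,0,0,0,0],[1,0,0,0,0],[1,0,0,0,0],[1,0,0,0,0]]

```text
time_s: 19.73
tcp_pos: [0.577, -0.0423, -0.0097]
ee_rot: [[0.989, 0.148, -0.0], [0.148, -0.989, -0.0], [-0.0, 0.0, -1.0]]
wrist_force: [0.5, 0.2, 0.2]
gripper_width: 0.455
```

>>> play_rows:
  targets:
    - [[1,0,0,0,0],[1,0,0,0,0],[1,0,0,0,0]]

```text
time_s: 19.98
tcp_pos: [0.577, -0.0423, -0.0097]
ee_rot: [[0.989, 0.148, 0.0], [0.148, -0.989, -0.0], [0.0, 0.0, -1.0]]
wrist_force: [0.2, 0.1, 0.4]
gripper_width: 0.46
```

>>> play_rows:
  targets:
    - [[1,0,0,0.01,0],[1,0,0,0.03,0],[1,0,0,0.055,0],[1,0,0,0.08,0],[1,0,0,0.09,0]]

```text
time_s: 20.4
tcp_pos: [0.579, -0.0421, 0.0841]
ee_rot: [[0.989, 0.148, 0.006], [0.148, -0.989, 0.0], [0.006, 0.001, -1.0]]
wrist_force: [0.2, -0.5, -0.2]
gripper_width: 0.461
```

```bash
python3 - <<'E'
from h import *
im=cv2.imread("pics/top0.png")
cv2.imwrite("pics/t8.png",cv2.resize(im[220:350,100:220],None,fx=4.5,fy=4.5,interpolation=cv2.INTER_CUBIC))
cv2.imwrite("pics/s8.png",capture("side"));print(sense()['gripper_width'],sense()['wrist_force'])
E
```

```text
0.45587632588747234 [-0.07956653 -0.94160301 -0.46773473]
```

View pics/t8.png

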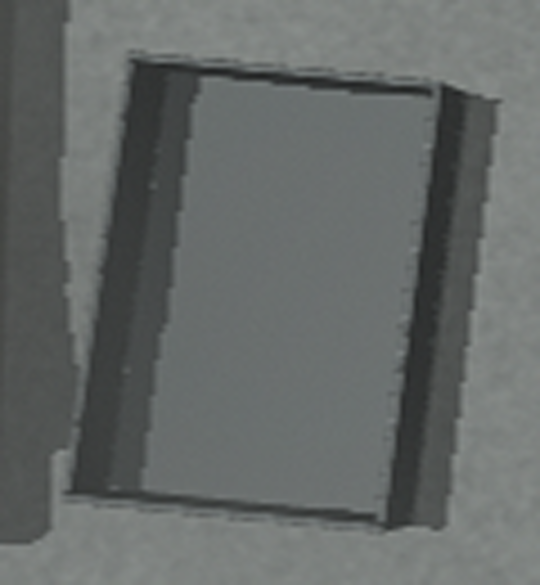

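```bash
python3 - <<'E'
from h import *
P=[ray("top",100+x/4.5,220+y/4.5,.045)[:2] for x,y in[(130,58),(445,88),(390,525),(70,493)]]
print(np.round(P,4).tolist(),np.mean(P,0).round(4))
d=(P[0]+P[1]-P[2]-P[3])/2;e=(P[0]+P[3]-P[1]-P[2])/2;print(np.hypot(*d),np.degrees(np.arctan2(d[1],d[0])),np.hypot(*e),np.degrees(np.arctan2(e[1],e[0])))
E
```

```text
[[0.5893, 0.4291], [0.5719, 0.2805], [0.3705, 0.3033], [0.3879, 0.4508]] [0.4799 0.3659]
0.20266723363680675 -6.3044587963960375 0.1490767179506108 83.29877558615883
```

View pics/s8.png

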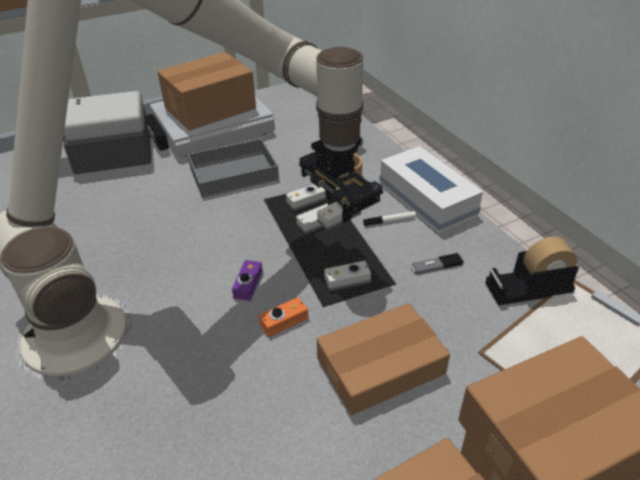

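The unit is hanging in the gripper. The tray centre is about (0.482, 0.367) with yaw about -6.5°. Carrying it over, slightly right of centre.

>>> play_rows:
  targets:
    - [[1,-0.004,0.02,0,-0.03],[1,-0.012,0.055,0,-0.09],[1,-0.021,0.092,0,-0.15],[1,-0.03,0.13,0,-0.21],[1,-0.039,0.168,0,-0.26]]

```text
time_s: 20.87
tcp_pos: [0.5364, 0.1267, 0.079]
ee_rot: [[0.993, -0.116, -0.002], [-0.116, -0.993, -0.001], [-0.002, 0.001, -1.0]]
wrist_force: [0.6, 0.1, -1.7]
gripper_width: 0.457
```

>>> play_rows:
  targets:
    - [[1,-0.009,0.038,0,0],[1,-0.018,0.076,0,0],[1,-0.028,0.114,0,0],[1,-0.037,0.152,0,0],[1,-0.045,0.185,0,0]]

```text
time_s: 21.28
tcp_pos: [0.4913, 0.3125, 0.0789]
ee_rot: [[0.994, -0.111, -0.002], [-0.111, -0.994, -0.001], [-0.002, 0.001, -1.0]]
wrist_force: [1.1, -0.1, -0.9]
gripper_width: 0.46
```

>>> play_rows:
  targets:
    - [[1,-0.008,0.03,0,0],[1,-0.011,0.044,0,0],[1,-0.011,0.044,-0.01,0],[1,-0.011,0.044,-0.02,0],[1,-0.011,0.044,-0.03,0]]

```text
time_s: 21.7
tcp_pos: [0.4812, 0.353, 0.0482]
ee_rot: [[0.994, -0.113, -0.002], [-0.113, -0.994, -0.002], [-0.002, 0.002, -1.0]]
wrist_force: [0.1, -0.6, -1.4]
gripper_width: 0.453
```

```bash
python3 - <<'E'
from h import *
s=sense();print(s['tcp_pos'],s['gripper_width'])
a=capture("side")[110:230,160:360];b=capture("top")[200:360,90:230]
cv2.imwrite("pics/m9.png",np.hstack([cv2.resize(a,(440,264),interpolation=cv2.INTER_CUBIC),cv2.resize(b,(231,264),interpolation=cv2.INTER_CUBIC)]))
E
```

```text
[0.48118308 0.35297915 0.04822957] 0.4527357547930058
```

View pics/m9.png

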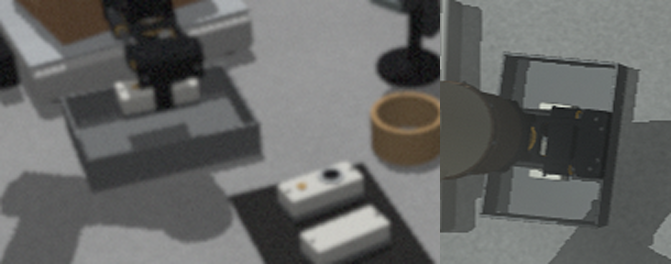

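The unit is over the tray with room all round. The floor is at mat height, so set-down is at about TCP z -0.010.

>>> play_rows:
  targets:
    - [[1,0,0,-0.012,0],[1,0,0,-0.025,0],[1,0,0,-0.038,0],[1,0,0,-0.048,0],[1,0,0,-0.052,0]]

```text
time_s: 22.22
tcp_pos: [0.4816, 0.3529, -0.0034]
ee_rot: [[0.994, -0.113, -0.002], [-0.113, -0.994, -0.002], [-0.002, 0.003, -1.0]]
wrist_force: [0.9, -0.4, -1.3]
gripper_width: 0.453
```

>>> play_rows:
  targets:
    - [[1,0,0,-0.001,0],[1,0,0,-0.002,0],[1,0,0,-0.003,0],[1,0,0,-0.003,0]]

```text
time_s: 22.55
tcp_pos: [0.4823, 0.355, -0.0042]
ee_rot: [[0.994, -0.112, 0.001], [-0.112, -0.994, 0.001], [0.001, -0.001, -1.0]]
wrist_force: [-0.4, -1.1, -1.1]
gripper_width: 0.458
```

>>> play_rows:
  targets:
    - [[1,0,0,-0.001,0],[1,0,0,-0.001,0],[1,0,0,-0.001,0]]

```text
time_s: 22.8
tcp_pos: [0.482, 0.3549, -0.0055]
ee_rot: [[0.994, -0.111, 0.0], [-0.111, -0.994, 0.0], [0.0, -0.0, -1.0]]
wrist_force: [0.2, -0.3, -1.7]
gripper_width: 0.451
```

Still hanging at -1.7 N, about 4 mm to go.

>>> play_rows:
  targets:
    - [[1,0,0,-0.001,0],[1,0,0,-0.002,0],[1,0,0,-0.0025,0],[1,0,0,-0.0025,0]]

```text
time_s: 23.13
tcp_pos: [0.4819, 0.3546, -0.0085]
ee_rot: [[0.994, -0.112, -0.0], [-0.112, -0.994, -0.0], [-0.0, 0.0, -1.0]]
wrist_force: [0.7, 0.5, -0.4]
gripper_width: 0.461
```

>>> play_rows:
  targets:
    - [[1,0,0,-0.001,0],[1,0,0,-0.001,0],[1,0,0,-0.001,0]]

```text
time_s: 23.38
tcp_pos: [0.4819, 0.3547, -0.0093]
ee_rot: [[0.994, -0.112, -0.0], [-0.112, -0.994, -0.0], [-0.0, 0.0, -1.0]]
wrist_force: [-0.2, -0.8, -1.8]
gripper_width: 0.454
```

>>> play_rows:
  targets:
    - [[1,0,0,-0.0008,0],[1,0,0,-0.0008,0],[1,0,0,-0.0008,0]]

```text
time_s: 23.63
tcp_pos: [0.4821, 0.3548, -0.0097]
ee_rot: [[0.994, -0.111, 0.0], [-0.111, -0.994, 0.0], [0.0, -0.0, -1.0]]
wrist_force: [-0.2, -0.2, 3.1]
gripper_width: 0.454
```

It's on the floor at +3 N. Now releasing part-way and lifting.

>>> play_rows:
  targets:
    - [[0.5,0,0,0.0003,0],[0.4,0,0,0.0003,0],[0.35,0,0,0.0003,0],[0.35,0,0,0.0003,0],[0.35,0,0,0.0003,0]]

```text
time_s: 24.05
tcp_pos: [0.482, 0.3548, -0.0098]
ee_rot: [[0.994, -0.112, 0.0], [-0.112, -0.994, 0.0], [0.0, -0.0, -1.0]]
wrist_force: [-0.0, -0.1, 0.6]
gripper_width: 0.637
```

>>> play_rows:
  targets:
    - [[0.35,0,0,0.008,0],[0.35,0,0,0.025,0],[0.35,0,0,0.055,0],[0.35,0,0,0.09,0],[0.35,0,0,0.12,0]]

```text
time_s: 24.47
tcp_pos: [0.4822, 0.3548, 0.1127]
ee_rot: [[0.994, -0.111, 0.001], [-0.111, -0.994, 0.0], [0.001, -0.001, -1.0]]
wrist_force: [-0.7, 0.4, 0.2]
gripper_width: 0.649
```

>>> play_rows:
  targets:
    - [[0.35,-0.03,-0.03,0.01,0],[0.35,-0.05,-0.06,0.02,0],[0.35,-0.07,-0.09,0.03,0],[0.35,-0.09,-0.12,0.03,0],[0.35,-0.1,-0.15,0.03,0]]

```text
time_s: 24.88
tcp_pos: [0.3802, 0.2033, 0.1414]
ee_rot: [[0.994, -0.111, 0.001], [-0.111, -0.994, 0.002], [0.001, -0.002, -1.0]]
wrist_force: [0.2, -1.2, 0.1]
gripper_width: 0.65
```

```bash
python3 - <<'E'
from h import *
s=sense();print(s['time_s'],s['tcp_pos'],s['gripper_width'])
a=capture("side")[130:300,170:400];b=capture("top")[180:350,100:440]
cv2.imwrite("pics/m10.png",np.vstack([cv2.resize(a,(406,300),interpolation=cv2.INTER_CUBIC),np.zeros((0,406,3),np.uint8)]) if 0 else np.hstack([cv2.resize(a,(300,222),interpolation=cv2.INTER_CUBIC),cv2.resize(b,(444,222),interpolation=cv2.INTER_CUBIC)]))
E
```

```text
24.8833 [0.38022935 0.20326091 0.141404  ] 0.649831105986637
```

View pics/m10.png

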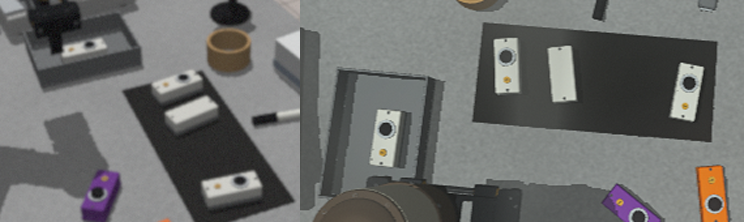

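```bash
python3 -c "
from station import *
print(finish_job())"
```

```text
the job is handed in; nothing more can be done
None
```

I pushed all three keys in until they clicked, put the stiff station in the rejects tray, and handed the job in at about 25 s. The hand-in reports no verdict.

| Station | Peak push force | Result |
|---|---|---|
| Left | about 3.7 N | clicked, normal |
| Middle | about 9.4 N | clicked, stiff |
| Right | about 2.4 N | clicked, normal |

- **Clicks:** each time the force fell to 1 N or less at about 4.2 to 4.5 mm of travel. I took that drop as the click. I never read the key joints or measured the keys in the pictures, so the clicks rest on force alone.
- **Placing:** I gripped the middle station at 40 mm and lowered it to the tray floor until I felt contact at about 3 N. I then let go and lifted clear.
- **Last picture:** the stiff station lies flat inside the tray with its key up. The two good stations and the blank are still on the mat, and the gripper is clear of everything. I did not measure whether the other objects had shifted.
- **Disagreement:** the fingertips were about 38 mm higher than the reported tool position and the stated 17 mm tip length imply. I set heights by feel and camera instead, and the first key took many small steps to find.
- **Pictures:** I viewed 14, against a budget of 10 plus one or two.

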